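Dock the specimen carriage and reset the dryer interlock

ROBOT

A 6-joint arm with a two-finger parallel gripper is mounted at the origin on the work surface. World frame = base frame: x ahead of the robot, y to its left, z up, the work surface at z = 0. Lengths are in m, angles in rad, forces in N, time in s.
With the tool pointing down it reaches from about 0.25 to 0.725 m from the base axis. Payload 4 kg.
Tool frame: the origin (TCP) lies at the centre of the arm's flange, where the gripper is bolted on; the fingertips stand 173 mm ahead of it and the grasp point (between the pads) lies 155 mm ahead of it; x points along the fingers, z is the direction in which the jaws open and shut, and the axes are right-handed (so a half turn about x gives the same grasp; the last joint's range is limited). The gripper opens to 85 mm and grips with 20 to 120 N. Pads are 22 mm wide; open, the fingers measure 114 mm over their backs; the gripper's body (76 mm by 85 mm) begins 54 mm behind the grasp point. The pads swing forward as they close: fully open they stand 13 mm farther back than shut.
Start: joints at [-1.289, 0.241, 0.005, 1.335, 0, 1.571], TCP at [0.139, -0.48, 0.405] pointing down, gripper open.
Joint ranges: [-2.72, 2.72], [-1.05, 1.87], [-1.09, 1.28], [-1.99, 2.15], [-1.42, 1.44], [-3.14, 3.14]. Speed limits (rad/s): [2.79, 2.79, 3.14, 3.14, 3.14, 3.14].

INTERFACE

Orientations are given as a unit quaternion [x, y, z, w].
In Python, from workcell import bot gives the robot as it stands.
- The arm moves only by the tool arm_command, never from a script. Its argument "moves" is one flat list of numbers, 7 for each row, row after row: the shift along the tool's x, y, z in m, then the turn, a rotation vector about the tool's x, y, z in rad, then the closure, from -1 (fully open) to 1 (shut). A call has 1 to 20 rows; each row shifts and turns the pose as measured when the row begins, along the tool's axes as they then stand; what a row does not reach is not made up. A row lasts 1/12 s, in which the tool goes at most 41.7 mm and 7.16 degrees, less where a joint would pass 70% of its speed; a pose out of reach is approached as far as the arm can. A call with a gripper value outside its range is refused whole. The fingers move at their own pace and stop on an object; the grip force is fixed at half the most. Time passes only in rows, so rows that do not move let the fingers close. It gives the time, the measured TCP pose, the force and the opening at its end, in the units of the state.
- bot.get_obs(): the state, without advancing time (a new reading comes with each control period).
- bot.camera(name): name is "scene" or "top" or "wrist"; returns the picture (400x640x3 uint8, red, green, blue); there is no depth.
- bot.get_calibration(name): a dict with "mtx" (3x3 intrinsics, pixels), "dist" ([k1, k2, p1, p2, k3] as OpenCV has them; the pictures are not rectified), "world_from_camera" (4x4, takes a point from camera to world coordinates); the wrist camera has in their place "mount" (4x4, takes a point from camera to tool coordinates, whose origin is the TCP and whose axes are the tool frame's). Camera axes: x right, y up, looking along -z (the intrinsics and any distortion apply to the point x, -y, -z); pixel columns grow to the right and rows downward; lengths in m; the calibration is good to about 2 mm. A picture is of the moment at which its call begins: read the wrist's pose just before it. get_calibration takes no time and is no camera call.
- bot.job_done(): hands the job in, once; it reports no verdict.
The state is a dict: "clock": time; "joint_pos": joint angles; "joint_vel": joint speeds; "tau": joint torques, N m; "eef_pos": TCP position; "tool_rot": TCP orientation; "ft_force": force on the tool from outside, world axes, zero at the start; "ft_torque": the same for the moment, N m; "grip_width": finger opening in m.
Only numpy, scipy, OpenCV 4.12 (cv2) and the standard library are available. Lean on these libraries where they do the work, as an engineer would, in place of code of your own. Each camera call takes 0.05 s, during which the arm holds its last target.

TASK

Without gripping or lifting anything, push the aluminium specimen carriage along its track until it is fully home against the end block. Then, on the button box with the round caps, press both round buttons down together with the two fingertips, without pressing the small key between them, hold both fully down for at least two seconds, and let both come up again. Leave the box with the square buttons and everything else on the bench as it is.

Things in the scene. Friction and masses are not known exactly. Their poses are not given: they have to be found in the camera images.
- dock: Loading track fixed to the bench. Origin: bench level on the track's middle line; x along the track to the end block, z up. Steel floor 6 mm thick from x = -100 to +80 mm, side rails 22 mm high (from bench level), 64 mm apart inside, open at the -x end; grey end block 100 x 120 x 90 mm high, its near face (the stop) at x = +80 mm.
- carriage_center (a point): Centre (half-way up the body) of the loose aluminium carriage between the rails: 60 mm long (x, along the track), 58 mm wide, 42 mm high, black knob on top up to 59 mm above its underside, which is 6 mm above the bench; about 0.45 kg, sliding takes 3 to 8 N. Against the stop this centre is at x = +50 mm in the dock's frame.
- round_box: Grey button box fixed to the bench, 110 (x) x 150 (y) mm; its panel slopes up 0.26 rad towards its own +x, panel centre 48 mm above the bench. Origin: bench level under its middle; z up, y to the operator's left. Two dark grey broad round caps along y, 60 mm between centres; midway a small round key, 12 mm across, top 4 mm lower than the caps.
- square_box: Grey button box fixed to the bench, 110 (x) x 150 (y) mm; its panel slopes up 0.26 rad towards its own +x, panel centre 48 mm above the bench. Origin: bench level under its middle; z up, y to the operator's left. Two dark grey square caps along y, 60 mm between centres; midway a small round key, 12 mm across, top 4 mm lower than the caps. Not used in this job.
- round_left_top (a point): Centre of the top face of the left cap of the round-capped box when up (it moves with the cap); about 61 mm above the bench. z points out of the panel, square to it; y towards the left cap. The cap is 26 mm across and stands 13 mm out of the panel; flat bezel 4 mm high round it.
- round_right_top (a point): Centre of the top face of the right cap of the round-capped box when up (it moves with the cap); about 61 mm above the bench. z points out of the panel, square to it; y towards the left cap. The cap is 26 mm across and stands 13 mm out of the panel; flat bezel 4 mm high round it.
- round_left (a joint): Travel of the left round cap, in m: 0 up, 0.006 fully down. Springs back up; 1 N starts it, 4 N brings it fully down.
- round_right (a joint): Travel of the right round cap, in m: 0 up, 0.006 fully down. Springs back up; 1 N starts it, 4 N brings it fully down.
- round_mid (a joint): Travel of the small key between the round caps, in m: 0 up, 0.006 fully down. Springs back up; 1 N starts it, 4 N brings it fully down.
- square_left (a joint): Travel of the left square cap (26 mm square), in m: 0 up, 0.006 fully down. Springs back up; 1 N starts it, 4 N brings it fully down.
- square_right (a joint): Travel of the right square cap (26 mm square), in m: 0 up, 0.006 fully down. Springs back up; 1 N starts it, 4 N brings it fully down.
- square_mid (a joint): Travel of the small key between the square caps, in m: 0 up, 0.006 fully down. Springs back up; 1 N starts it, 4 N brings it fully down.
- amber_bottle: Bystander, loose: amber glass bottle, 64 mm across, 130 mm high. Origin at the centre of its underside.
- white_bottle: Bystander, loose: white plastic bottle, 56 mm across, 120 mm high. Origin at the centre of its underside.
- vial: Bystander, loose: small clear vial with black cap, 28 mm across, 50 mm high. Origin at the centre of its underside.
- mug: Bystander, loose: white mug, 76 mm across, 90 mm high. Origin at the centre of its underside.
- pot: Bystander, loose: small steel specimen pot, 26 mm across, 34 mm high. Origin at the centre of its underside.
- stub_tray: Bystander, loose: white divided tray, 90 x 70 x 30 mm. Origin at the centre of its underside.
- brush: Bystander, loose: small brush lying flat, 150 mm long. Origin at the centre of its underside.
- carriage: The same carriage as carriage_center, at the centre of its underside; x along the track.
There are look-alikes about, which are no part of the job. What is shaped like the round_box but pink or purple is not meant.

How it is judged:
On the way, in this order (a step that is already met when the one before it is completed fails the run):
1. the carriage is home against the end block (x of carriage_center in the frame of dock above 0.0455 m), for 0.2 s.
2. both round buttons are held down together (value of joint each of round_left, round_right above 0.0045 m), for 1.7 s.
3. both round buttons are up again (value of joint each of round_left, round_right below 0.001 m), for 0.2 s.
At the end, for the whole second after the job is handed in: The carriage is at rest, flat on the track, within 4.5 mm of the stop; both round buttons are up (within 1 mm) after having been held down together (at least 4.5 of 6 mm) for 1.7 s (all of step 3 and x of carriage_center in the frame of dock above 0.0455 m and z of carriage_center in the frame of dock below 0.031 m and angle between carriage_center's own z axis and vertical below 0.1 rad and linear speed of carriage below 0.01 m/s); the robot touches nothing.
It fails at once if a round button is pressed before the carriage is home (not (x of carriage_center in the frame of dock above 0.0455 m) and value of joint any of round_left, round_right above 0.003 m).
It fails at once if one round button is pressed without the other ((value of joint round_left above 0.0045 m and value of joint round_right below 0.001 m) or (value of joint round_right above 0.0045 m and value of joint round_left below 0.001 m)).
It fails at once if a small middle key or a square button is pressed (value of joint any of round_mid, square_mid, square_left, square_right above 0.0025 m).
It fails at once if the carriage is lifted or tipped (z of carriage_center in the frame of dock above 0.037 m or angle between carriage_center's own z axis and vertical above 0.25 rad).
It fails at once if a bystander is moved or lifted more than 25 mm, or knocked over (distance of any of amber_bottle, white_bottle, vial, mug, pot, stub_tray, brush from where it was at the start of the episode above 0.025 m or angle between any of amber_bottle, white_bottle, vial, mug, pot, stub_tray, brush's own z axis and vertical above 0.35 rad).
It also fails if it takes over 54 s, if anything falls off the work surface, if the arm or the gripper's body presses on something with over 40 N, if the wrist force passes 120 N, or if a joint passes its speed limit or range.

## Working session

There is one attempt and no reset: what is moved stays moved. The work goes in short steps, Python scripts to look and compute and a tool call to move; the robot and the scene stay as the last step left them, time stands still between calls to the robot, and variables do not carry over. Pictures are saved under pics/ and viewed, and the job is handed in when it is done.

Besides the shell and the picture viewer there is one more tool, called after "Emit:" by a JSON object that holds its "name" and its "arguments". arm_command: Moves the arm, as the interface text tells. Its arguments: {"type":"object","properties":{"moves":{"type":"array"}},"required":["moves"]}

```bash
mkdir -p pics; ls
python3 - <<'E'
from workcell import bot
import cv2,numpy as np
o=bot.get_obs();print({k:np.round(v,3).tolist() for k,v in o.items()})
for n in ["scene","top","wrist"]:
    im=bot.camera(n);cv2.imwrite(f"pics/{n}0.png",im[:,:,::-1])
    c=bot.get_calibration(n);print(n,{k:np.round(v,4).tolist() for k,v in c.items()})
E
```

```text
pics
{'clock': 0.0, 'joint_pos': [-1.289, 0.241, 0.004, 1.335, -0.0, 1.571], 'joint_vel': [0.001, -0.002, 0.001, -0.001, -0.0, 0.001], 'tau': [0.001, -37.232, 25.24, 0.017, 0.0, 0.0], 'eef_pos': [0.139, -0.48, 0.404], 'tool_rot': [0.425, 0.566, -0.424, 0.565], 'ft_force': [0.32, 0.016, 0.072], 'ft_torque': [0.053, -0.027, 0.035], 'grip_width': 0.085}
scene {'mtx': [[404.5397, 0.0, 320.2482], [0.0, 404.5397, 197.6035], [0.0, 0.0, 1.0]], 'dist': [-0.0143, 0.0, 0.0, 0.0, 0.0], 'world_from_camera': [[-0.8044, -0.3333, 0.4918, 1.1416], [0.594, -0.4529, 0.6648, 0.8331], [0.0012, 0.8269, 0.5623, 0.7749], [0.0, 0.0, 0.0, 1.0]]}
top {'mtx': [[396.0166, 0.0, 324.0365], [0.0, 396.0166, 200.3385], [0.0, 0.0, 1.0]], 'dist': [-0.0358, 0.0, 0.0, 0.0, 0.0], 'world_from_camera': [[-0.0265, 0.9761, -0.2157, 0.2416], [-0.9996, -0.026, 0.0051, 0.0086], [-0.0006, 0.2158, 0.9764, 1.2353], [0.0, 0.0, 0.0, 1.0]]}
wrist {'mtx': [[306.6943, 0.0, 320.7997], [0.0, 306.6943, 198.9718], [0.0, 0.0, 1.0]], 'dist': [0.0016, 0.0, 0.0, 0.0, 0.0], 'mount': [[0.0008, 0.3135, -0.9496, 0.0303], [-0.001, 0.9496, 0.3135, 0.0807], [1.0, 0.0007, 0.001, 0.0003], [0.0, 0.0, 0.0, 1.0]]}
```

View pics/scene0.png

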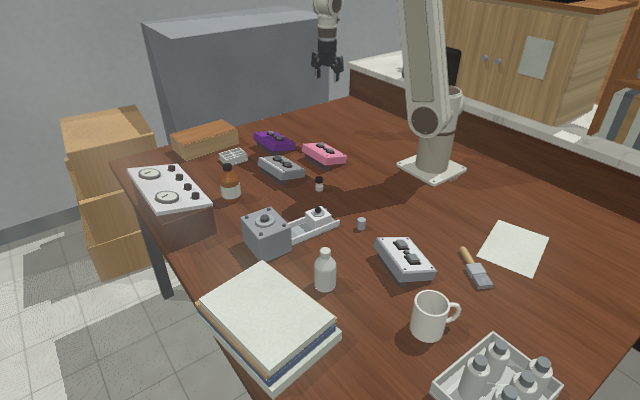

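View pics/top0.png

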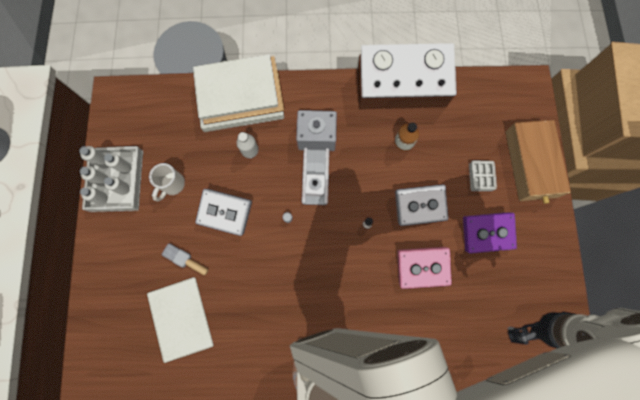

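View pics/wrist0.png

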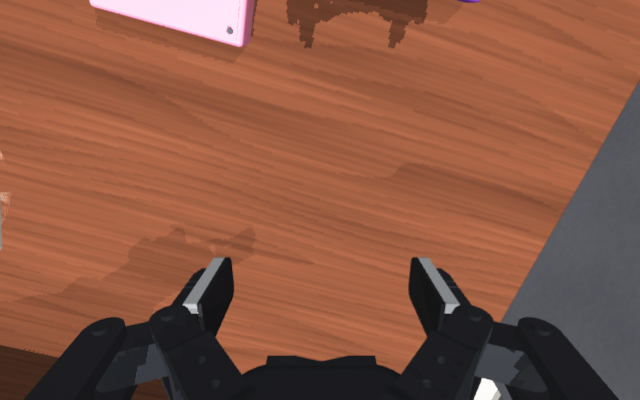

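The top view shows the grey round box at about (422,205), the end block at (317,128), the carriage knob at (315,183) and the pink and purple look-alikes below. I'll zoom in for measurements.

```bash
cat > h.py <<'E'
from workcell import bot
import cv2,numpy as np
from scipy.spatial.transform import Rotation as R
def cam(n,obs=None):
    c=bot.get_calibration(n)
    if n=="wrist":
        o=obs or bot.get_obs();T=np.eye(4);T[:3,:3]=R.from_quat(o['tool_rot']).as_matrix();T[:3,3]=o['eef_pos'];W=T@c['mount']
    else: W=c['world_from_camera']
    return np.array(c['mtx'],float),np.array(c['dist'],float),np.array(W)
def ray(C,px,z):
    K,d,W=C
    p=cv2.undistortPoints(np.array(px,float).reshape(-1,1,2),K,d).reshape(-1,2)
    v=np.c_[p[:,0],-p[:,1],-np.ones(len(p))]@W[:3,:3].T
    return W[:3,3]+v*((np.reshape(z,-1)-W[2,3])/v[:,2])[:,None]
def proj(C,P):
    K,d,W=C
    q=(np.reshape(P,(-1,3))-W[:3,3])@W[:3,:3]
    q=q*[1,-1,-1]
    return cv2.projectPoints(q,np.zeros(3),np.zeros(3),K,d)[0].reshape(-1,2)
E
python3 - <<'E'
import cv2,numpy as np
from h import *
im=cv2.imread("pics/top0.png")
a=cv2.resize(im[95:225,270:400],None,fx=4.5,fy=4.5,interpolation=cv2.INTER_CUBIC)
b=cv2.resize(im[175:235,380:470],None,fx=7,fy=7,interpolation=cv2.INTER_CUBIC)
cv2.imwrite("pics/za.png",a);cv2.imwrite("pics/zb.png",b)
C=cam("top")
print(ray(C,[[315,183],[412,206],[434,204],[299,111],[336,111],[336,148],[298,148],[368,223]],[.065,.06,.06,.09,.09,.09,.09,.05]).round(3))
E
```

```text
[[ 0.555  0.029  0.065]
 [ 0.476 -0.264  0.06 ]
 [ 0.481 -0.332  0.06 ]
 [ 0.782  0.073  0.09 ]
 [ 0.779 -0.042  0.09 ]
 [ 0.657 -0.038  0.09 ]
 [ 0.66   0.078  0.09 ]
 [ 0.43  -0.129  0.05 ]]
```

View pics/za.png

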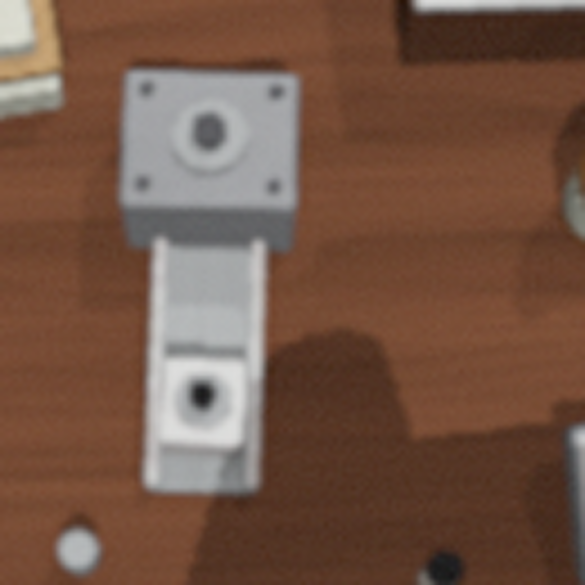

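View pics/zb.png

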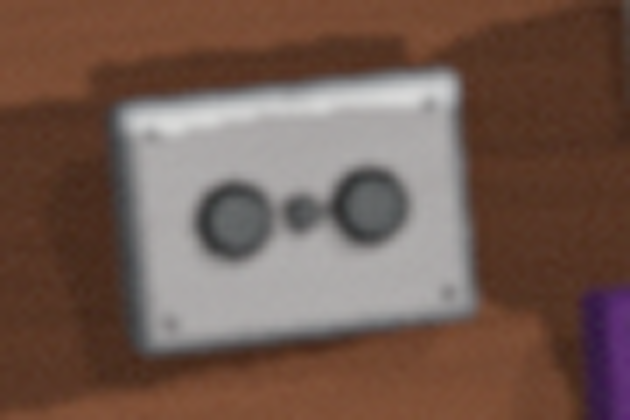

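```bash
cat >> h.py <<'E'
def pose_down(yaw,tilt=0.0):
    # tool x = -panel normal, tool z = box/dock y  (jaw axis), y = z x x
    Rz=R.from_euler('z',yaw)
    x=Rz.apply([np.sin(tilt),0,-np.cos(tilt)]);z=Rz.apply([0,1,0]);return np.c_[x,np.cross(z,x),z]
def delta(p,Rt,both=True):
    o=bot.get_obs();R0=R.from_quat(o['tool_rot']).as_matrix();d=np.array(p)-o['eef_pos']
    print('pos',np.round(o['eef_pos'],4),'F',np.round(o['ft_force'],2),'w',round(float(o['grip_width']),4),'t',round(float(o['clock']),2))
    print('shift(tool now)',np.round(R0.T@d,4),'rotvec',np.round(R.from_matrix(R0.T@Rt).as_rotvec(),4),'shift(in target frame)',np.round(Rt.T@d,4))
E
python3 - <<'E'
from h import *
print(R.from_quat(bot.get_obs()['tool_rot']).as_matrix().round(3))
for s in (1,-1):
    Rt=pose_down(-.037); Rt[:,1:]*=s
    delta([.47,.026,.33],Rt)
C=cam("top");print(ray(C,[[287,217]],.034).round(3))
E
```

```text
[[-0.     0.961  0.278]
 [ 0.002  0.278 -0.961]
 [-1.     0.    -0.002]]
pos [ 0.139  -0.4801  0.404 ] F [ 1.16 -0.2  -0.47] w 0.0854 t 0.15
shift(tool now) [ 0.0747  0.4587 -0.394 ] rotvec [-2.8228e+00 -3.0000e-04 -2.3000e-03] shift(in target frame) [ 0.074  -0.3121  0.518 ]
pos [ 0.139  -0.4801  0.404 ] F [ 1.16 -0.2  -0.47] w 0.0854 t 0.15
shift(tool now) [ 0.0747  0.4587 -0.394 ] rotvec [ 3.188e-01 -1.600e-03  2.000e-04] shift(in target frame) [ 0.074   0.3121 -0.518 ]
[[0.457 0.118 0.034]]
```

Emit:
{"name": "arm_command", "arguments": {"moves": [0, 0, 0, 0.107, 0, 0, 1, 0, 0, 0, 0.107, 0, 0, 1, 0, 0, 0, 0.105, 0, 0, 1, 0, 0.02, -0.034, 0, 0, 0, 1, 0, 0.02, -0.034, 0, 0, 0, 1, 0, 0.02, -0.034, 0, 0, 0, 1, 0, 0.02, -0.034, 0, 0, 0, 1, 0, 0.02, -0.034, 0, 0, 0, 1, 0, 0.02, -0.034, 0, 0, 0, 1, 0, 0.02, -0.034, 0, 0, 0, 1, 0, 0.02, -0.034, 0, 0, 0, 1, 0, 0.02, -0.034, 0, 0, 0, 1, 0, 0.02, -0.034, 0, 0, 0, 1, 0, 0.02, -0.034, 0, 0, 0, 1, 0, 0.02, -0.034, 0, 0, 0, 1, 0, 0.02, -0.034, 0, 0, 0, 1, 0, 0.02, -0.034, 0, 0, 0, 1]}}

```text
clock: 1.57
eef_pos: [0.4525, -0.0203, 0.4001]
tool_rot: [0.516, 0.492, -0.509, 0.483]
ft_force: [0.9, 0.0, 0.3]
grip_width: -0.0001
```

Run:
```python
from h import *
Rt=pose_down(-.037); Rt[:,1:]*=-1
delta([.47,.026,.33],Rt)
im=bot.camera("wrist");cv2.imwrite("pics/w1.png",im[:,:,::-1])
```

```text
pos [ 0.4525 -0.0203  0.4001] F [0.88 0.03 0.31] w -0.0001 t 1.57
shift(tool now) [ 0.0708  0.0154 -0.0459] rotvec [-0.0125 -0.0162  0.0034] shift(in target frame) [ 0.0701  0.0158 -0.0469]
```

View pics/w1.png

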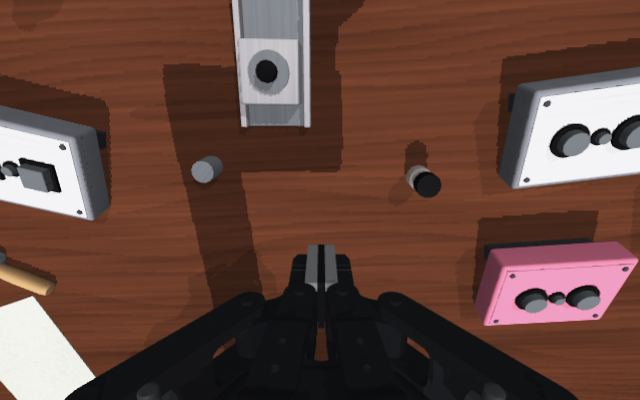

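The carriage knob is at (266,71), its rear top edge at row 104 from column 243 to 299, and the rail ends are near (241,126) and (309,126).

Run:
```python
from h import *
C=cam("wrist")
P=ray(C,[[243,104],[299,104],[242,126],[309,126],[266,71],[234,5],[308,5]],[.048,.048,.022,.022,.065,.022,.022]);print(P.round(4))
d=P[5:7]-P[2:4];print(np.arctan2(d[:,1],d[:,0]))
Rt=pose_down(-.045); Rt[:,1:]*=-1
m=P[2:4].mean(0);print(m)
im=cv2.imread("pics/w1.png");cv2.imwrite("pics/w1z.png",cv2.resize(im[0:140,200:340],None,fx=4,fy=4,interpolation=cv2.INTER_CUBIC))
```

```text
[[ 0.5347  0.0627  0.048 ]
 [ 0.5322  0.0063  0.048 ]
 [ 0.5114  0.0737  0.022 ]
 [ 0.5081 -0.0009  0.022 ]
 [ 0.5628  0.0333  0.065 ]
 [ 0.6283  0.0667  0.022 ]
 [ 0.6246 -0.0066  0.022 ]]
[-0.05913809 -0.04957529]
[0.50972332 0.03640119 0.022     ]
```

View pics/w1z.png

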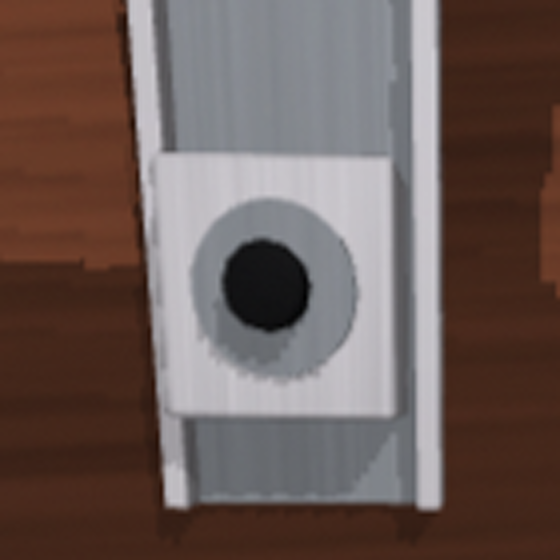

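Run:
```python
from h import *
C=cam("top")
z=np.array([[127,70],[300,73],[296,208],[120,204],[145,488],[260,490],[157,242],[267,244],[202,396]])
px=(z+.5)/4.5-.5+[270,95]
P=ray(C,px,[.09]*4+[.022]*4+[.065]);print(P.round(4))
# back top edge of carriage and buttons
zb=np.array([[236,220],[370,205],[303,213]]);pb=(zb+.5)/7-.5+[380,175]
print(ray(C,pb,[.061,.061,.057]).round(4))
# scene knob check, vs wrist
W=cam("wrist");print(proj(W,P).round(1))
print(ray(W,[[569,141],[601,137],[630,135]],[.061,.057,.061]).round(4))
```

```text
[[ 0.7853  0.0768  0.09  ]
 [ 0.7798 -0.0433  0.09  ]
 [ 0.6804 -0.0372  0.09  ]
 [ 0.6865  0.0827  0.09  ]
 [ 0.5027  0.072   0.022 ]
 [ 0.4992 -0.008   0.022 ]
 [ 0.6833  0.0608  0.022 ]
 [ 0.6796 -0.0182  0.022 ]
 [ 0.5563  0.0301  0.065 ]]
[[ 0.4762 -0.2677  0.061 ]
 [ 0.4812 -0.3265  0.061 ]
 [ 0.4793 -0.2981  0.057 ]]
[[ 152.1 -316.2]
 [ 346.  -321. ]
 [ 340.3 -114.1]
 [ 174.2 -113.2]
 [ 244.5  133.8]
 [ 315.9  133.9]
 [ 232.4  -62.8]
 [ 316.9  -63.6]
 [ 270.1   78.4]]
[[ 0.4856 -0.2575  0.061 ]
 [ 0.4875 -0.2908  0.057 ]
 [ 0.4889 -0.3145  0.061 ]]
```

Emit:
{"name": "arm_command", "arguments": {"moves": [0, 0, 0, 0, 0, 0, 1, 0, 0, 0, 0, 0, 0, 1, 0, 0, 0, 0, 0, 0, 1]}}

```text
clock: 1.87
eef_pos: [0.4569, -0.0169, 0.3984]
tool_rot: [0.514, 0.495, -0.506, 0.485]
ft_force: [-0.6, 0.9, 0.6]
grip_width: -0.0002
```

Run:
```python
from h import *
o=bot.get_obs();W=cam("wrist",o)
im=bot.camera("wrist");cv2.imwrite("pics/w2.png",im[:,:,::-1])
Rt=pose_down(-.052); Rt[:,1:]*=-1
delta([.47,.032,.33],Rt);print(np.round(o['joint_vel'],3))
s=cv2.imread("pics/scene0.png");S=cam("scene")
T=np.array([[.5563,.0301,.065],[.4762,-.2677,.061],[.4812,-.3265,.061]])
print(proj(S,T).round(1),proj(W,T).round(1))
b=im[:,:,::-1]
cv2.imwrite("pics/w2z.png",np.vstack([cv2.resize(b[20:140,200:360],None,fx=4,fy=4),]))
cv2.imwrite("pics/s0z.png",np.hstack([cv2.resize(s[195:255,280:360],None,fx=5,fy=5,interpolation=2),cv2.resize(s[145:205,245:325],None,fx=5,fy=5,interpolation=2)]))
```

```text
pos [ 0.4567 -0.0172  0.3985] F [-0.68  0.09 -0.13] w -0.0 t 1.92
shift(tool now) [ 0.0693  0.0115 -0.0484] rotvec [ 0.0109 -0.0186  0.003 ] shift(in target frame) [ 0.0685  0.0107 -0.0498]
[-0.002  0.001 -0.009  0.001 -0.003 -0.001]
[[317.9 207. ]
 [287.2 161.6]
 [277.5 155.7]] [[272.2  77.6]
 [580.6 151.1]
 [643.8 143.7]]
```

View pics/w2.png

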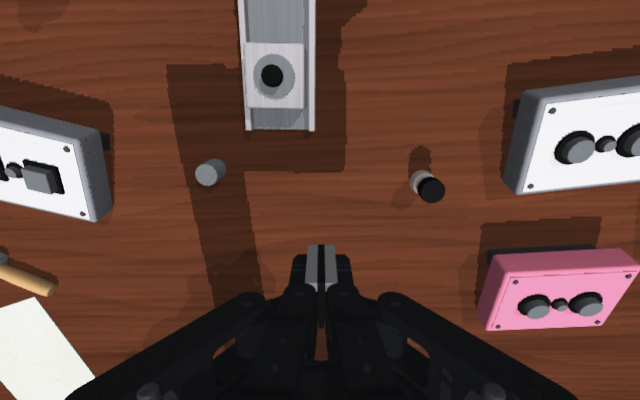

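View pics/s0z.png

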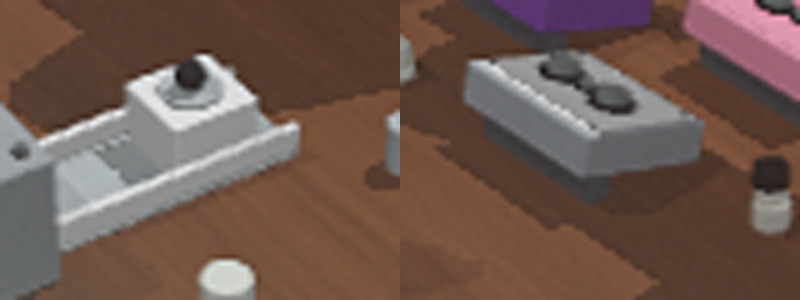

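Emit:
{"name": "arm_command", "arguments": {"moves": [0, 0, 0, 0.011, -0.019, 0.003, 1, 0, 0.005, -0.025, 0, 0, 0, 1, 0, 0.005, -0.025, 0, 0, 0, 1, 0.03, 0, 0, 0, 0, 0, 1, 0.03, 0, 0, 0, 0, 0, 1, 0.03, 0, 0, 0, 0, 0, 1, 0.03, 0, 0, 0, 0, 0, 1, 0.03, 0, 0, 0, 0, 0, 1, 0, 0, 0, 0, 0, 0, 1, 0, 0, 0, 0, 0, 0, 1]}}

```text
clock: 2.75
eef_pos: [0.4708, -0.0037, 0.2487]
tool_rot: [0.514, 0.5, -0.493, 0.493]
ft_force: [0.1, 0.1, 1.3]
grip_width: -0.0002
```

Run:
```python
from h import *
Rt=pose_down(-.052); Rt[:,1:]*=-1
delta([.47,.0335,.203],Rt)
W=cam("wrist")
im=bot.camera("wrist");cv2.imwrite("pics/w3.png",im[:,:,::-1])
```

```text
pos [ 0.4708 -0.0037  0.2487] F [0.14 0.09 1.31] w -0.0002 t 2.75
shift(tool now) [ 0.0467 -0.0019 -0.0359] rotvec [ 0.0373 -0.029  -0.0131] shift(in target frame) [ 0.0457 -0.0027 -0.0371]
```

View pics/w3.png

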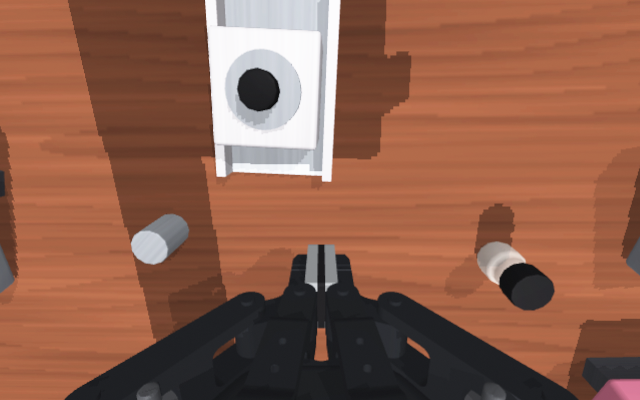

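Emit:
{"name": "arm_command", "arguments": {"moves": [0, 0, 0, 0.037, -0.029, -0.013, 1, 0, -0.001, -0.02, 0, 0, 0, 1, 0, -0.001, -0.017, 0, 0, 0, 1, 0.012, 0, 0, 0, 0, 0, 1, 0.012, 0, 0, 0, 0, 0, 1, 0.012, 0, 0, 0, 0, 0, 1, 0, 0, 0, 0, 0, 0, 1, 0, 0, 0, 0, 0, 0, 1]}}

```text
clock: 3.47
eef_pos: [0.4759, -0.0014, 0.226]
tool_rot: [0.514, 0.498, -0.49, 0.497]
ft_force: [0.0, -0.4, 0.4]
grip_width: -0.0001
```

Run:
```python
from h import *
Rt=pose_down(-.052); Rt[:,1:]*=-1
delta([.47,.0335,.203],Rt)
W=cam("wrist")
im=bot.camera("wrist");cv2.imwrite("pics/w4.png",im[:,:,::-1])
```

```text
pos [ 0.4759 -0.0014  0.226 ] F [ 0.03 -0.38  0.43] w -0.0001 t 3.47
shift(tool now) [ 0.0237 -0.0068 -0.0343] rotvec [ 0.0428 -0.0256 -0.0226] shift(in target frame) [ 0.023  -0.0077 -0.0346]
```

View pics/w4.png

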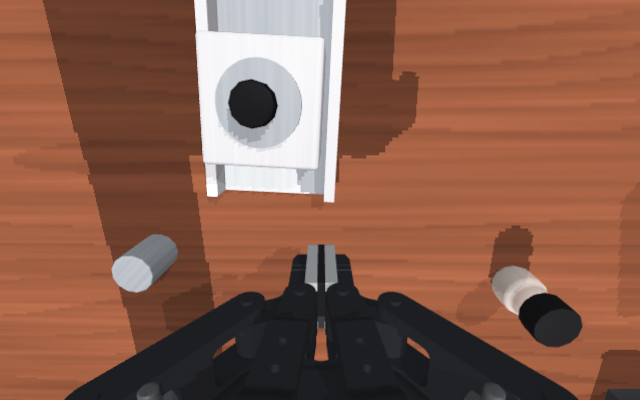

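Emit:
{"name": "arm_command", "arguments": {"moves": [0, -0.003, -0.012, 0.02, -0.012, -0.01, 1, 0, -0.003, -0.012, 0.02, -0.012, -0.01, 1, 0, -0.003, -0.012, 0.02, -0.012, -0.01, 1, 0, -0.003, -0.012, 0.02, -0.012, -0.01, 1, 0, 0, 0, 0, 0, 0, 1, 0, 0, 0, 0, 0, 0, 1]}}

```text
clock: 4.02
eef_pos: [0.4636, -0.01, 0.2309]
tool_rot: [-0.506, -0.502, 0.507, -0.485]
ft_force: [-0.5, -0.3, 0.6]
grip_width: -0.0002
```

Run:
```python
from h import *
Rt=pose_down(-.052); Rt[:,1:]*=-1
delta([.47,.0335,.203],Rt)
```

```text
pos [ 0.4636 -0.01    0.2309] F [-0.52 -0.27  0.56] w -0.0002 t 4.02
shift(tool now) [ 0.0285  0.0058 -0.0432] rotvec [ 0.0262 -0.0157  0.0174] shift(in target frame) [ 0.0279  0.0042 -0.0438]
```

Run:
```python
from h import *
o=bot.get_obs();print(np.round(o['joint_pos'],4),np.round(o['joint_vel'],4),np.round(o['tau'],2))
```

```text
[-0.026   0.3342 -0.3603  0.8935  0.0159  3.1412] [-0.0062 -0.0072 -0.0025  0.0135 -0.0028  0.001 ] [-1.000e-02 -3.653e+01  1.995e+01  2.200e-01  5.000e-02  0.000e+00]
```

Emit:
{"name": "arm_command", "arguments": {"moves": [0, 0, -0.015, 0, 0, 0, 1, 0, 0, -0.015, 0, 0, 0, 1, 0, 0, -0.015, 0, 0, 0, 1]}}

```text
clock: 4.27
eef_pos: [0.4643, 0.0077, 0.2319]
tool_rot: [0.503, 0.515, -0.493, 0.488]
ft_force: [0.0, -0.1, -0.4]
grip_width: -0.0001
```

Run:
```python
from h import *
o=bot.get_obs();print(np.round(o['joint_pos'],4),np.round(o['joint_vel'],4),np.round(o['tau'],2))
Rt=pose_down(-.052); Rt[:,1:]*=-1
delta([.47,.0335,.203],Rt)
```

```text
[ 0.0061  0.334  -0.3574  0.8964  0.0376  3.1412] [ 1.382e-01 -8.000e-04  1.590e-02  1.400e-02  9.210e-02 -1.000e-04] [-7.000e-01 -3.662e+01  2.007e+01  1.200e-01  3.000e-02  0.000e+00]
pos [0.4643 0.0077 0.2319] F [ 0.03 -0.1  -0.43] w -0.0001 t 4.27
shift(tool now) [ 0.0298  0.0063 -0.0246] rotvec [ 0.0582 -0.0371  0.0182] shift(in target frame) [ 0.0289  0.0043 -0.026 ]
```

Joint 6 is against its range limit at 3.141, so I'll turn the tool half a turn the other way, which brings joint 6 near 0.

Emit:
{"name": "arm_command", "arguments": {"moves": [-0.003, 0, 0, -0.1, 0, 0, 1, -0.003, 0, 0, -0.12, 0, 0, 1, -0.003, 0, 0, -0.12, 0, 0, 1, 0, 0, 0, -0.12, 0, 0, 1, 0, 0, 0, -0.12, 0, 0, 1, 0, 0, 0, -0.12, 0, 0, 1, 0, 0, 0, -0.12, 0, 0, 1, 0, 0, 0, -0.12, 0, 0, 1, 0, 0, 0, -0.12, 0, 0, 1, 0, 0, 0, -0.12, 0, 0, 1, 0, 0, 0, -0.12, 0, 0, 1, 0, 0, 0, -0.12, 0, 0, 1]}}

```text
clock: 5.27
eef_pos: [0.4651, 0.017, 0.2409]
tool_rot: [0.045, 0.714, -0.014, 0.699]
ft_force: [-0.5, -0.0, -0.4]
grip_width: -0.0
```

Run:
```python
from h import *
o=bot.get_obs();print(np.round(o['joint_pos'],4),np.round(o['joint_vel'],4))
delta([.47,.0335,.203],pose_down(-.052))
```

```text
[ 0.0239  0.3242 -0.3436  0.9205  0.0453  1.6777] [ 1.7400e-02  1.7000e-03  1.0000e-03 -1.1000e-03  9.2000e-03 -1.4658e+00]
pos [0.4651 0.017  0.2409] F [-0.5  -0.02 -0.36] w -0.0 t 5.27
shift(tool now) [0.0385 0.0152 0.0044] rotvec [-1.6018  0.0173 -0.0514] shift(in target frame) [ 0.0379 -0.0041  0.0167]
```

Emit:
{"name": "arm_command", "arguments": {"moves": [0, 0, 0, -0.12, 0.002, -0.005, 1, 0, 0, 0, -0.12, 0.002, -0.005, 1, 0, 0, 0, -0.12, 0.002, -0.005, 1, 0, 0, 0, -0.12, 0.002, -0.005, 1, 0, 0, 0, -0.12, 0.002, -0.005, 1, 0, 0, 0, -0.12, 0.002, -0.005, 1, 0, 0, 0, -0.12, 0.002, -0.005, 1, 0, 0, 0, -0.12, 0.002, -0.005, 1, 0, 0, 0, -0.12, 0.002, -0.005, 1, 0, 0, 0, -0.12, 0.002, -0.005, 1, 0, 0, 0, -0.12, 0, 0, 1, 0, 0, 0, -0.12, 0, 0, 1, 0, 0, 0, -0.08, 0, 0, 1, 0, 0, 0, 0, 0, 0, 1]}}

```text
clock: 6.43
eef_pos: [0.4655, 0.0274, 0.24]
tool_rot: [-0.48, 0.519, 0.487, 0.513]
ft_force: [0.6, -0.3, 0.1]
grip_width: 0.0002
```

Run:
```python
from h import *
o=bot.get_obs();print(np.round(o['joint_pos'],4),np.round(o['joint_vel'],4))
delta([.47,.0335,.203],pose_down(-.052))
im=bot.camera("wrist");cv2.imwrite("pics/w5.png",im[:,:,::-1])
```

```text
[ 0.0582  0.3245 -0.3455  0.9127  0.0022  0.1228] [ 0.0143  0.0007  0.0012 -0.0002  0.005   0.0445]
pos [0.4655 0.0274 0.24  ] F [ 0.64 -0.33  0.14] w 0.0002 t 6.43
shift(tool now) [ 0.0369 -0.0046  0.0063] rotvec [-0.0126  0.0008 -0.0121] shift(in target frame) [ 0.037  -0.0042  0.0063]
```

View pics/w5.png

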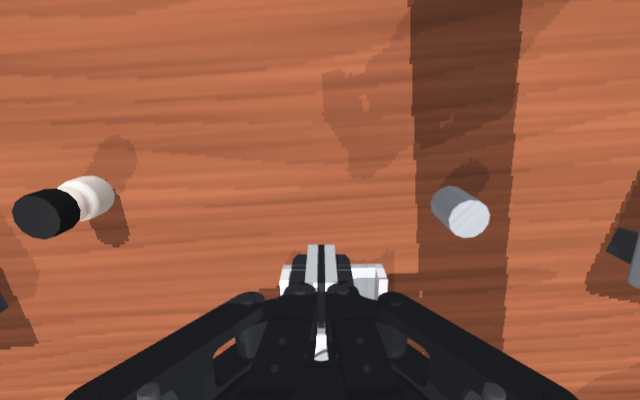

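Emit:
{"name": "arm_command", "arguments": {"moves": [0.01, -0.001, 0.002, -0.004, 0, -0.004, 1, 0.01, -0.001, 0.002, -0.004, 0, -0.004, 1, 0.01, -0.001, 0.002, -0.004, 0, -0.004, 1, 0.01, -0.001, 0.002, -0.004, 0, -0.004, 1, 0, 0, 0, 0, 0, 0, 1, 0, 0, 0, 0, 0, 0, 1]}}

```text
clock: 6.98
eef_pos: [0.4707, 0.0377, 0.1993]
tool_rot: [-0.486, 0.513, 0.484, 0.517]
ft_force: [0.3, 0.1, 1.0]
grip_width: 0.0
```

Run:
```python
from h import *
delta([.47,.0335,.203],pose_down(-.052))
im=bot.camera("scene");cv2.imwrite("pics/s1.png",cv2.resize(im[170:270,240:400,::-1],None,fx=5,fy=5))
im=bot.camera("top");cv2.imwrite("pics/t1.png",im[:,:,::-1])
```

```text
pos [0.4707 0.0377 0.1993] F [0.26 0.12 1.02] w 0.0 t 6.98
shift(tool now) [-0.0037  0.0004 -0.0042] rotvec [-0.0084  0.0026  0.0067] shift(in target frame) [-0.0037  0.0005 -0.0042]
```

View pics/s1.png

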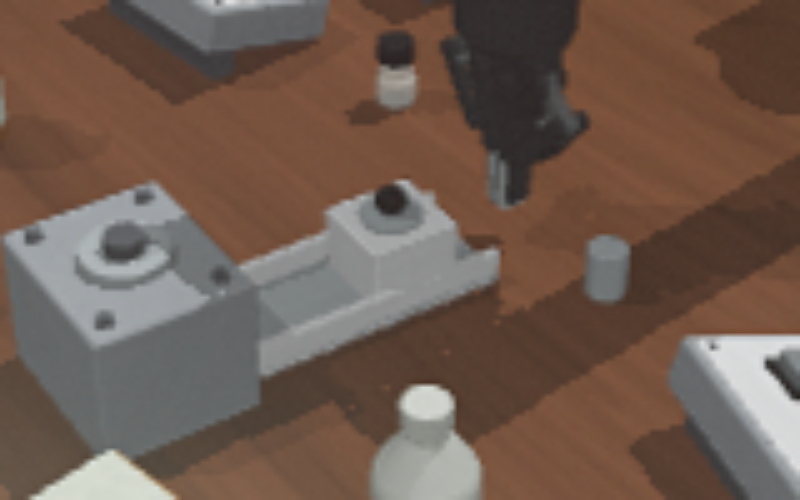

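View pics/t1.png

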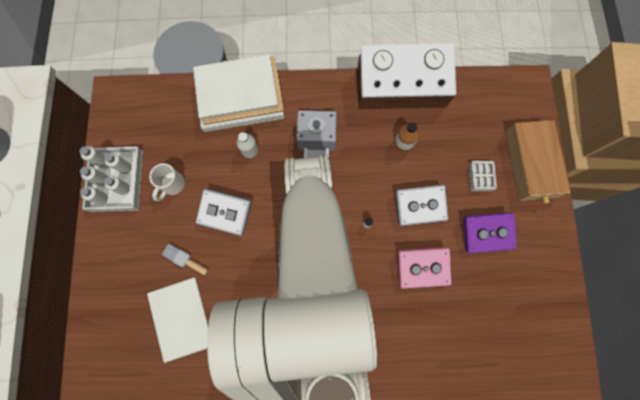

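Emit:
{"name": "arm_command", "arguments": {"moves": [0, -0.01, -0.001, -0.003, 0.001, 0.003, 1, -0.001, -0.01, -0.001, -0.003, 0.001, 0.003, 1, -0.001, -0.01, -0.001, -0.002, 0.001, 0.001, 1, 0, -0.01, -0.001, 0, 0, 0, 1, 0, -0.01, 0, 0, 0, 0, 1, 0, -0.01, 0, 0, 0, 0, 1, 0, -0.01, 0, 0, 0, 0, 1]}}

```text
clock: 7.67
eef_pos: [0.5393, 0.029, 0.205]
tool_rot: [-0.484, 0.516, 0.487, 0.512]
ft_force: [-2.7, 0.3, -0.9]
grip_width: -0.0002
```

Run:
```python
from h import *
delta([.61,.0262,.200],pose_down(-.052))
im=bot.camera("scene");cv2.imwrite("pics/s2.png",cv2.resize(im[170:270,240:400,::-1],None,fx=5,fy=5))
```

```text
pos [0.5393 0.029  0.205 ] F [-2.71  0.27 -0.86] w -0.0002 t 7.67
shift(tool now) [ 0.0046 -0.0708  0.0011] rotvec [-0.0042 -0.0004 -0.0065] shift(in target frame) [ 0.005  -0.0708  0.0008]
```

View pics/s2.png

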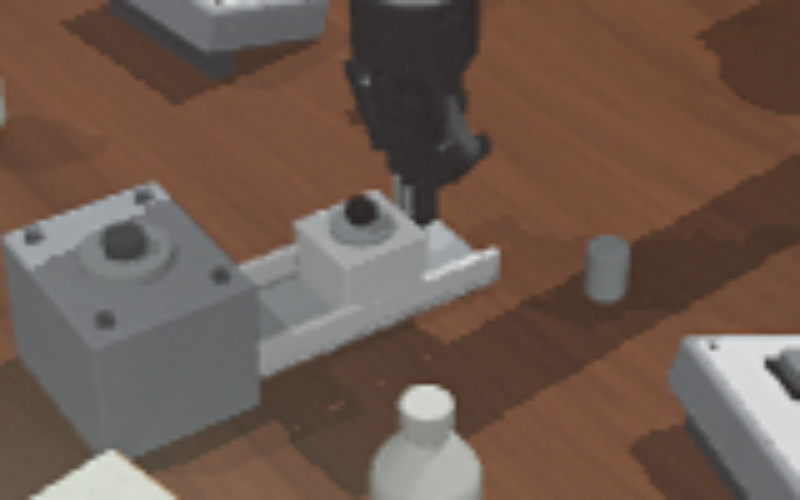

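Emit:
{"name": "arm_command", "arguments": {"moves": [0.001, -0.01, 0, 0, 0, -0.001, 1, 0.001, -0.01, 0, 0, 0, -0.001, 1, 0.001, -0.01, 0, 0, 0, -0.001, 1, 0.001, -0.01, 0, 0, 0, -0.001, 1, 0.001, -0.01, 0, 0, 0, -0.001, 1]}}

```text
clock: 8.13
eef_pos: [0.5847, 0.0261, 0.2013]
tool_rot: [-0.48, 0.519, 0.49, 0.51]
ft_force: [-6.8, 0.2, 4.9]
grip_width: -0.0002
```

Run:
```python
from h import *
delta([.61,.0262,.200],pose_down(-.052))
```

```text
pos [0.5847 0.0261 0.2013] F [-6.76  0.15  4.92] w -0.0002 t 8.13
shift(tool now) [ 0.0009 -0.0253  0.0016] rotvec [-0.0063  0.0004 -0.0182] shift(in target frame) [ 0.0013 -0.0253  0.0014]
```

Emit:
{"name": "arm_command", "arguments": {"moves": [0, -0.007, 0, 0, 0, -0.003, 1, 0, -0.006, 0, 0, 0, -0.003, 1, 0, -0.006, 0, 0, 0, -0.002, 1]}}

```text
clock: 8.38
eef_pos: [0.6025, 0.025, 0.2012]
tool_rot: [-0.481, 0.518, 0.489, 0.511]
ft_force: [-4.9, 0.4, 2.5]
grip_width: -0.0001
```

Emit:
{"name": "arm_command", "arguments": {"moves": [0, -0.005, 0, 0, 0, -0.002, 1, 0, -0.004, 0, 0, 0, -0.002, 1]}}

```text
clock: 8.55
eef_pos: [0.6115, 0.0244, 0.2012]
tool_rot: [-0.481, 0.518, 0.489, 0.511]
ft_force: [-4.8, 0.3, 3.1]
grip_width: -0.0001
```

Run:
```python
from h import *
delta([.61,.0262,.200],pose_down(-.052))
im=bot.camera("scene");cv2.imwrite("pics/s3.png",cv2.resize(im[170:270,240:400,::-1],None,fx=5,fy=5))
```

```text
pos [0.6115 0.0244 0.2012] F [-4.83  0.29  3.05] w -0.0001 t 8.55
shift(tool now) [0.0012 0.0016 0.0017] rotvec [-0.0074  0.0004 -0.0137] shift(in target frame) [0.0012 0.0016 0.0017]
```

View pics/s3.png

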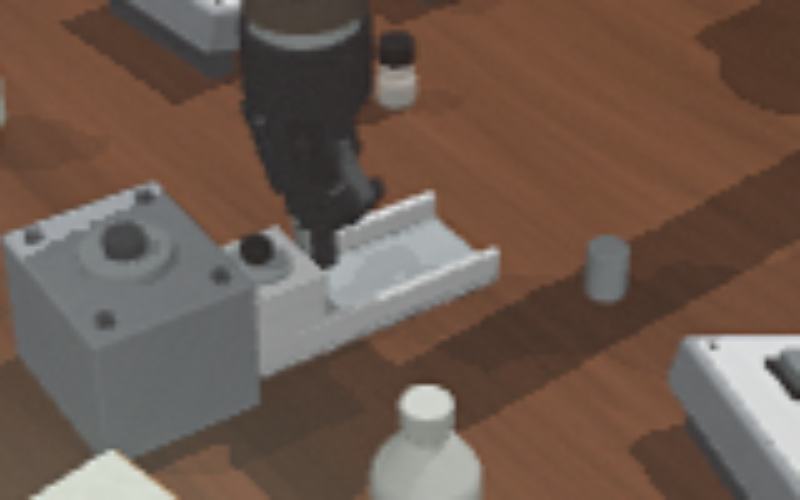

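Nearly home; I'll keep pushing in small rows until the force rises.

Emit:
{"name": "arm_command", "arguments": {"moves": [0, -0.004, 0, 0, 0, 0, 1, 0, -0.004, 0, 0, 0, 0, 1]}}

```text
clock: 8.77
eef_pos: [0.6167, 0.0242, 0.2009]
tool_rot: [-0.479, 0.52, 0.491, 0.509]
ft_force: [-19.4, 0.5, 15.2]
grip_width: -0.0001
```

Emit:
{"name": "arm_command", "arguments": {"moves": [0, -0.004, 0, 0, 0, 0, 1, 0, -0.004, 0, 0, 0, 0, 1]}}

```text
clock: 8.93
eef_pos: [0.6193, 0.0241, 0.201]
tool_rot: [-0.474, 0.524, 0.496, 0.505]
ft_force: [-13.8, 1.3, 10.6]
grip_width: -0.0003
```

Emit:
{"name": "arm_command", "arguments": {"moves": [0, -0.003, 0, 0, 0, 0, 1, 0, -0.002, 0, 0, 0, 0, 1]}}

```text
clock: 9.1
eef_pos: [0.6208, 0.024, 0.2011]
tool_rot: [-0.472, 0.526, 0.498, 0.502]
ft_force: [-7.2, 0.1, 3.4]
grip_width: 0.0002
```

Run:
```python
from h import *
delta([.61,.0262,.200],pose_down(-.052))
im=bot.camera("scene");cv2.imwrite("pics/s4.png",cv2.resize(im[190:260,270:350,::-1],None,fx=8,fy=8))
```

```text
pos [0.6208 0.024  0.2011] F [-7.19  0.1   3.4 ] w 0.0002 t 9.1
shift(tool now) [0.0017 0.0109 0.0016] rotvec [-0.0064  0.001  -0.0508] shift(in target frame) [0.0011 0.0109 0.0016]
```

View pics/s4.png

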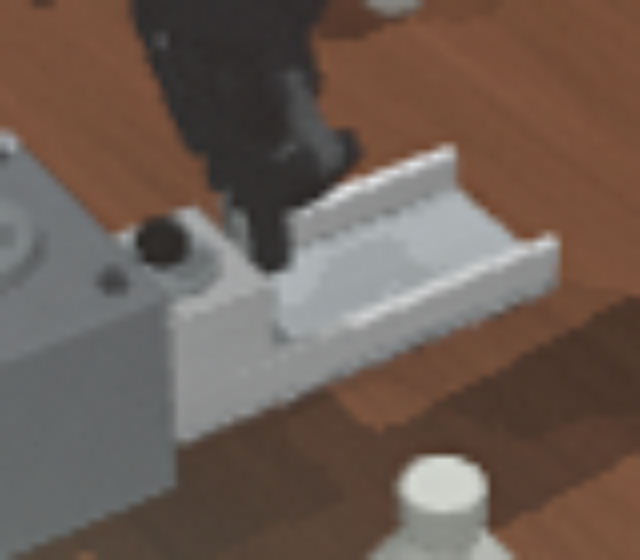

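Emit:
{"name": "arm_command", "arguments": {"moves": [0, -0.003, 0, 0, 0, -0.02, 1, 0, -0.003, 0, 0, 0, -0.02, 1]}}

```text
clock: 9.32
eef_pos: [0.6186, 0.0241, 0.2008]
tool_rot: [-0.476, 0.523, 0.495, 0.506]
ft_force: [-19.1, 1.5, 16.0]
grip_width: 0.0004
```

Run:
```python
from h import *
delta([.61,.0262,.200],pose_down(-.052))
o=bot.get_obs();print(o['eef_pos']+.173*R.from_quat(o['tool_rot']).as_matrix()[:,0])
```

```text
pos [0.6186 0.0241 0.2008] F [-19.14   1.46  15.98] w 0.0004 t 9.32
shift(tool now) [0.0011 0.0087 0.0016] rotvec [-0.0059  0.0009 -0.0359] shift(in target frame) [0.0008 0.0087 0.0017]
[0.61245231 0.02459635 0.02792755]
```

Emit:
{"name": "arm_command", "arguments": {"moves": [0, 0.01, 0, 0, 0, 0, 1, 0, 0.015, 0, 0, 0, 0, 1, 0, 0.015, 0, 0, 0, 0, 1, 0, 0.015, 0, 0, 0, -0.01, 1, -0.02, 0, 0, 0, 0, -0.01, 1, -0.03, 0, 0, 0, 0, 0, 1, -0.03, 0, 0, 0, 0, 0, 1, -0.03, 0, 0, 0, 0, 0, 1, -0.03, 0, 0, 0, 0, 0, 1, -0.02, 0, 0, 0, 0, 0, 1, 0, 0, 0, 0, 0, 0, 1]}}

```text
clock: 10.23
eef_pos: [0.5685, 0.0269, 0.3726]
tool_rot: [-0.488, 0.511, 0.482, 0.518]
ft_force: [0.9, -0.3, 0.7]
grip_width: 0.0002
```

Run:
```python
from h import *
Rt=pose_down(.075,.26)
Rt2=Rt.copy();Rt2[:,1:]*=-1
n=-Rt[:,0];c=np.array([.479,-.297,.061]);print(n)
delta(c+n*.26,Rt2)
print(np.round(bot.get_obs()['joint_pos'],3))
im=bot.camera("scene");cv2.imwrite("pics/s5.png",cv2.resize(im[190:260,270:350,::-1],None,fx=8,fy=8))
im=bot.camera("wrist");cv2.imwrite("pics/w6.png",im[:,:,::-1])
```

```text
[-0.25635785 -0.01926297  0.96638998]
pos [0.5685 0.0269 0.3726] F [ 0.89 -0.33  0.74] w 0.0002 t 10.23
shift(tool now) [ 0.0584  0.1371 -0.3376] rotvec [ 2.9854 -0.3703  0.0271] shift(in target frame) [ 0.012  -0.1898  0.3163]
[ 4.700e-02  3.860e-01  1.250e-01  1.296e+00 -1.000e-03  1.070e-01]
```

View pics/s5.png

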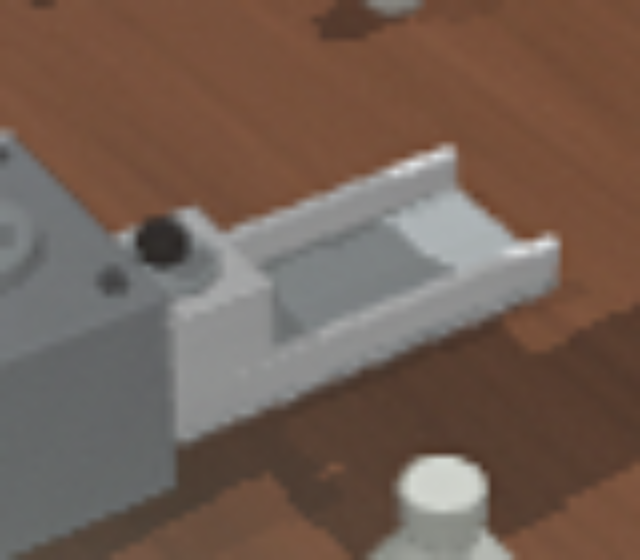

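View pics/w6.png

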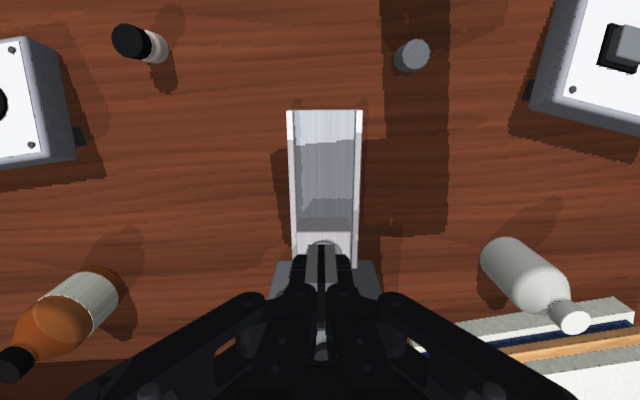

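Run:
```python
from h import *
Rt=pose_down(.075,.26);n=-Rt[:,0];c=np.array([.479,-.297,.061]);delta(c+n*.27,Rt)
T=c+n*.27;o=bot.get_obs();print(T)
```

```text
pos [0.5675 0.0268 0.3686] F [ 0.89  0.1  -0.15] w -0.0002 t 10.33
shift(tool now) [ 0.0458  0.1382 -0.3378] rotvec [-0.1335 -0.0181 -0.2528] shift(in target frame) [-0.0017  0.1878 -0.3163]
[ 0.40978338 -0.302201    0.32192529]
```

Emit:
{"name": "arm_command", "arguments": {"moves": [0, 0, 0, -0.024, -0.003, -0.045, 0, 0, 0, 0, -0.024, -0.003, -0.045, 0, 0, 0, 0, -0.024, -0.003, -0.045, 0, 0, 0, 0, -0.024, -0.003, -0.045, 0, 0, 0, 0, -0.024, -0.003, -0.045, 0, 0, 0, 0, -0.024, -0.003, -0.045, 0, 0, 0.017, -0.029, 0, 0, 0, 0, 0, 0.017, -0.029, 0, 0, 0, 0, 0, 0.017, -0.029, 0, 0, 0, 0, 0, 0.017, -0.029, 0, 0, 0, 0, 0, 0.017, -0.029, 0, 0, 0, 0, 0, 0.017, -0.029, 0, 0, 0, 0, 0, 0.017, -0.029, 0, 0, 0, 0, 0, 0.017, -0.029, 0, 0, 0, 0, 0, 0.017, -0.029, 0, 0, 0, 0, 0, 0.017, -0.029, 0, 0, 0, 0, 0, 0, 0, 0, 0, 0, 0, 0, 0, 0, 0, 0, 0, 0]}}

```text
clock: 11.83
eef_pos: [0.4205, -0.2874, 0.2844]
tool_rot: [0.577, -0.404, -0.461, -0.54]
ft_force: [1.0, 0.0, 0.1]
grip_width: 0.0429
```

Run:
```python
from h import *
Rt=pose_down(.075,.26);n=-Rt[:,0];c=np.array([.479,-.297,.061]);delta(c+n*.27,Rt)
print(np.round(bot.get_obs()['joint_pos'],3))
im=bot.camera("wrist");cv2.imwrite("pics/w7.png",im[:,:,::-1])
im=bot.camera("top");cv2.imwrite("pics/t2.png",im[:,:,::-1])
```

```text
pos [ 0.4205 -0.2874  0.2844] F [0.96 0.01 0.07] w 0.0429 t 11.83
shift(tool now) [-0.0395  0.0023 -0.0134] rotvec [ 0.0185  0.0127 -0.0064] shift(in target frame) [-0.0393  0.0018 -0.014 ]
[-0.644  0.274 -0.299  0.813  0.176 -0.723]
```

View pics/w7.png

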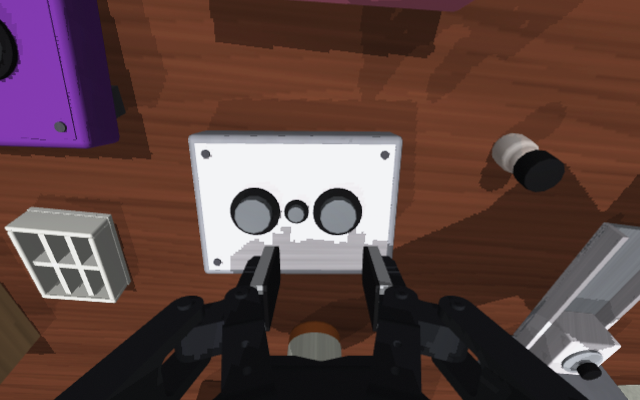

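View pics/t2.png

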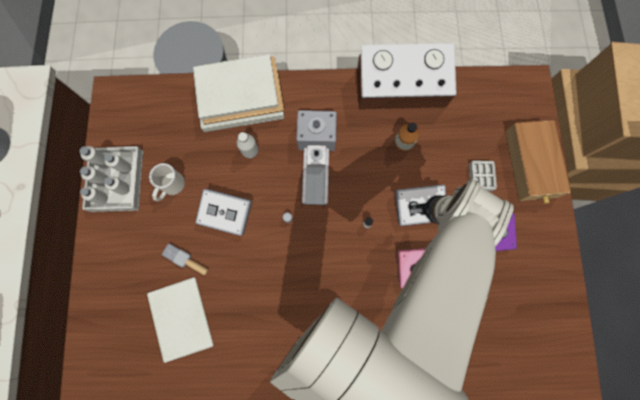

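Run:
```python
from h import *
im=cv2.imread("pics/w7.png");W=cam("wrist")
r=im[180:245,225:370];cv2.imwrite("pics/w7z.png",cv2.resize(r,None,fx=5,fy=5,interpolation=cv2.INTER_CUBIC))
g=cv2.cvtColor(im,6)
print([g[y,x] for x,y in [(257,214),(338,213),(296,214),(257,235),(257,192),(280,200)]])
m=cv2.inRange(g,100,190);m[:180]=0;m[245:]=0;m[:,:225]=0;m[:,370:]=0
n,l,s,c=cv2.connectedComponentsWithStats(m)
for i in range(1,n):
    if s[i,4]>100:
        cn=cv2.findContours((l==i).astype('uint8'),0,1)[0][0];print(s[i],c[i],cv2.fitEllipse(cn))
```

```text
[np.uint8(141), np.uint8(139), np.uint8(141), np.uint8(208), np.uint8(23), np.uint8(239)]
[235 200  35  33 925] [251.92648649 215.96324324] ((251.85609436035156, 216.08428955078125), (32.542572021484375, 34.70829772949219), 107.8639907836914)
[320 200  36  33 911] [337.80021954 216.10318332] ((337.79449462890625, 216.09356689453125), (32.08970260620117, 34.32923126220703), 79.54206085205078)
[284 207  20  16 201] [294.55721393 214.36318408] ((293.471435546875, 214.1841278076172), (14.53479290008545, 19.285518646240234), 103.34150695800781)
[273 227  95  18 678] [316.57964602 238.9159292 ] ((318.4684753417969, 236.2198028564453), (17.63831329345703, 102.1551284790039), 90.80245971679688)
```

View pics/w7z.png

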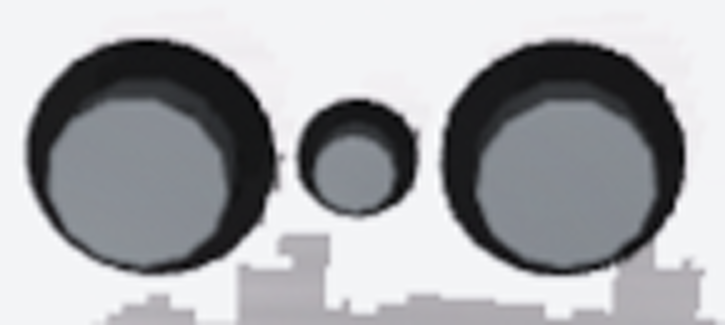

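Run:
```python
from h import *
# pose at time of w7 picture: obs is slightly after; use current (static)
o=bot.get_obs();print(o['eef_pos'],o['clock'])
W=cam("wrist",o)
px=[[252.2,216.1],[338,216.1]]
P=ray(W,px,.061);print(P.round(4),np.linalg.norm(P[0]-P[1]))
d=P[1]-P[0];yaw=np.arctan2(-d[0],d[1]);print('yaw',yaw,'mid',P.mean(0))
R0=R.from_quat(o['tool_rot']).as_matrix();print('in tool',((P-o['eef_pos'])@R0).round(4))
# panel corner screws for yaw: two front/back
Q=ray(W,[[205,154],[385,155],[217,262]],[.036,.036,.06]);print(Q.round(4))
```

```text
[ 0.4212095  -0.28612779  0.28483635] 11.9333
[[ 0.4819 -0.327   0.061 ]
 [ 0.4763 -0.2672  0.061 ]] 0.06008243982623212
yaw 0.09199085417430933 mid [ 0.47909412 -0.29708793  0.061     ]
in tool [[ 0.2305  0.0016 -0.0483]
 [ 0.231   0.0013  0.0118]]
[[ 0.4493 -0.3637  0.036 ]
 [ 0.4381 -0.2371  0.036 ]
 [ 0.5296 -0.3555  0.06  ]]
```

```bash
cat >> h.py <<'E'
RB=pose_down(.088,.26);NB=-RB[:,0];CB=np.array([.479,-.297,.061])
E
python3 - <<'E'
from h import *
delta(CB+NB*.2,RB)
E
```

```text
pos [ 0.4212 -0.2861  0.2848] F [ 0.43  0.07 -0.56] w 0.0427 t 11.93
shift(tool now) [ 0.0307  0.0028 -0.0162] rotvec [ 0.0086  0.0098 -0.0063] shift(in target frame) [ 0.0309  0.0028 -0.0159]
```

Emit:
{"name": "arm_command", "arguments": {"moves": [0, 0.001, -0.005, 0.003, 0.003, -0.002, -0.08, 0, 0.001, -0.005, 0.003, 0.003, -0.002, -0.08, 0, 0.001, -0.005, 0.003, 0.003, -0.002, -0.08, 0, 0.001, -0.004, 0.003, 0.003, -0.002, -0.08, 0, 0, 0, 0, 0, 0, -0.08, 0, 0, 0, 0, 0, 0, -0.08]}}

```text
clock: 12.43
eef_pos: [0.4219, -0.3029, 0.2834]
tool_rot: [0.581, -0.404, -0.455, -0.54]
ft_force: [0.4, -0.7, 0.7]
grip_width: 0.046
```

Run:
```python
from h import *
delta(CB+NB*.2,RB)
```

```text
pos [ 0.4219 -0.3029  0.2834] F [ 0.4  -0.7   0.66] w 0.046 t 12.43
shift(tool now) [0.0297 0.0018 0.0009] rotvec [ 0.0045 -0.0012  0.0034] shift(in target frame) [0.0297 0.0017 0.0008]
```

Emit:
{"name": "arm_command", "arguments": {"moves": [0.009, 0.0005, 0, 0.001, 0, 0.001, -0.08, 0.009, 0.0005, 0, 0.001, 0, 0.001, -0.08, 0.009, 0.0005, 0, 0.001, 0, 0.001, -0.08, 0.009, 0, 0, 0, 0, 0, -0.08, 0.005, 0, 0, 0, 0, 0, -0.08, 0, 0, 0, 0, 0, 0, -0.08]}}

```text
clock: 12.93
eef_pos: [0.4321, -0.3011, 0.239]
tool_rot: [0.58, -0.405, -0.455, -0.54]
ft_force: [-0.6, -0.4, -0.6]
grip_width: 0.0461
```

Run:
```python
from h import *
delta(CB+NB*.17,RB)
im=bot.camera("wrist");cv2.imwrite("pics/w8.png",im[:,:,::-1])
im=bot.camera("scene");cv2.imwrite("pics/s6.png",cv2.resize(im[135:195,240:320,::-1],None,fx=8,fy=8))
```

```text
pos [ 0.4321 -0.3011  0.239 ] F [-0.59 -0.41 -0.57] w 0.0461 t 12.93
shift(tool now) [0.0141 0.0003 0.    ] rotvec [ 0.0023 -0.0005  0.0001] shift(in target frame) [0.0141 0.0003 0.    ]
```

View pics/w8.png

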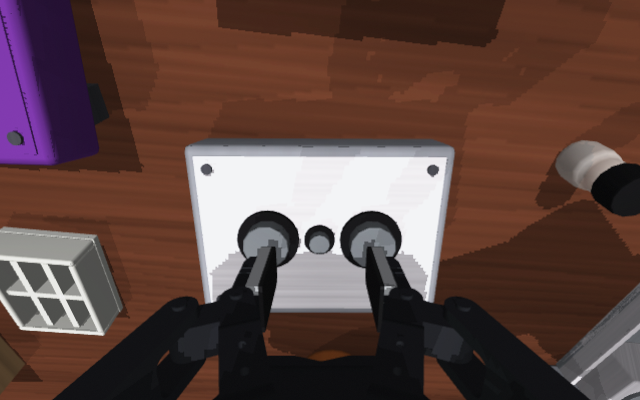

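View pics/s6.png

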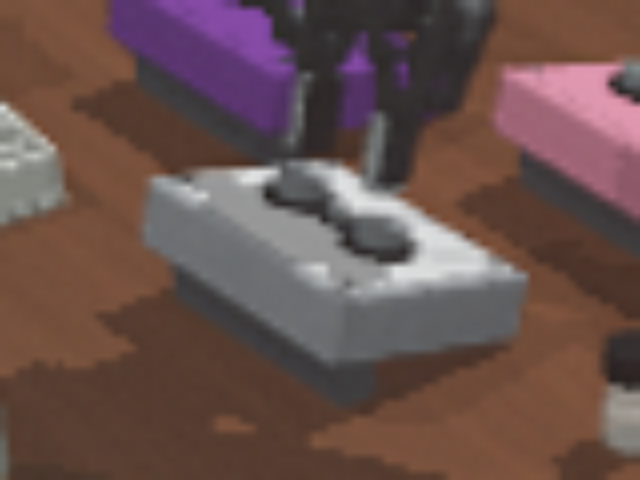

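Emit:
{"name": "arm_command", "arguments": {"moves": [0.004, 0, 0, 0, 0, 0, -0.08, 0.004, 0, 0, 0, 0, 0, -0.08, 0.003, 0, 0, 0, 0, 0, -0.08, 0.003, 0, 0, 0, 0, 0, -0.08]}}

```text
clock: 13.37
eef_pos: [0.4367, -0.3018, 0.2271]
tool_rot: [0.581, -0.405, -0.454, -0.54]
ft_force: [0.1, -0.2, 0.1]
grip_width: 0.0461
```

Run:
```python
from h import *
delta(CB+NB*.165,RB)
im=bot.camera("wrist");cv2.imwrite("pics/w9.png",cv2.resize(im[180:320,220:420,::-1],None,fx=4,fy=4))
```

```text
pos [ 0.4367 -0.3018  0.2271] F [ 0.07 -0.19  0.07] w 0.0461 t 13.37
shift(tool now) [0.0064 0.0016 0.0011] rotvec [ 0.0025 -0.0038  0.0037] shift(in target frame) [0.0064 0.0016 0.001 ]
```

View pics/w9.png

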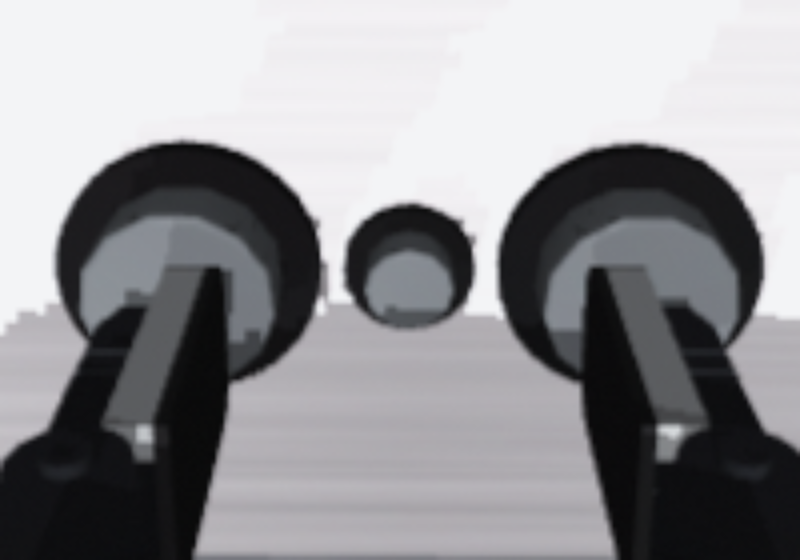

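Emit:
{"name": "arm_command", "arguments": {"moves": [0.003, 0.0005, 0.0005, 0, -0.001, 0.001, -0.08, 0.003, 0.0005, 0.0005, 0, -0.001, 0.001, -0.08, 0.003, 0.0005, 0, 0, -0.001, 0.001, -0.08]}}

```text
clock: 13.67
eef_pos: [0.4383, -0.3017, 0.2206]
tool_rot: [0.582, -0.405, -0.453, -0.541]
ft_force: [-18.0, 6.0, 38.1]
grip_width: 0.0461
```

Emit:
{"name": "arm_command", "arguments": {"moves": [0.003, 0, 0, 0, 0, 0, -0.08, 0.003, 0, 0, 0, 0, 0, -0.08]}}

```text
clock: 13.83
eef_pos: [0.4381, -0.3015, 0.2208]
tool_rot: [0.582, -0.405, -0.452, -0.541]
ft_force: [-14.1, 4.5, 25.1]
grip_width: 0.0463
```

Run:
```python
from h import *
delta(CB+NB*.16,RB)
o=bot.get_obs();R0=R.from_quat(o['tool_rot']).as_matrix();print('F tool',np.round(R0.T@o['ft_force'],2),'M tool',np.round(R0.T@o['ft_torque'],3))
```

```text
pos [ 0.4381 -0.3015  0.2208] F [-14.12   4.54  25.11] w 0.0463 t 13.83
shift(tool now) [0.005  0.0013 0.0009] rotvec [ 0.001  -0.0051  0.0055] shift(in target frame) [0.005  0.0013 0.0009]
F tool [-27.85   6.6    5.63] M tool [-0.089 -1.316  1.758]
```

Run:
```python
from h import *
im=bot.camera("wrist");cv2.imwrite("pics/w10.png",cv2.resize(im[180:320,220:420,::-1],None,fx=4,fy=4))
o=bot.get_obs();print(o['ft_force'],o['clock'])
```

```text
[-13.98560274   4.35910232  26.48848898] 13.8833
```

View pics/w10.png

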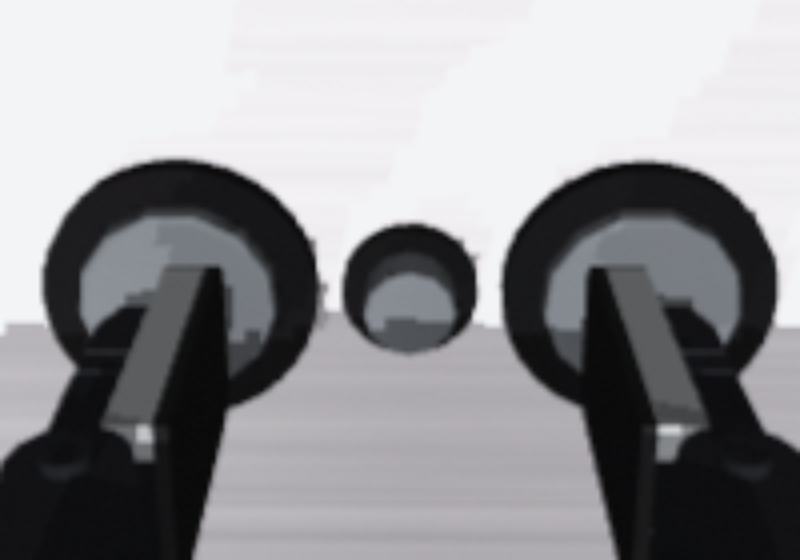

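Both caps have sunk level with their bezels, the walls no longer show, and the key stands up at (410,310). I'll hold.

Emit:
{"name": "arm_command", "arguments": {"moves": [0.0025, 0, 0, 0, 0, 0, -0.08, 0.0025, 0, 0, 0, 0, 0, -0.08, 0.0025, 0, 0, 0, 0, 0, -0.08, 0.0025, 0, 0, 0, 0, 0, -0.08, 0.0025, 0, 0, 0, 0, 0, -0.08, 0.0025, 0, 0, 0, 0, 0, -0.08, 0.0025, 0, 0, 0, 0, 0, -0.08, 0.0025, 0, 0, 0, 0, 0, -0.08, 0.0025, 0, 0, 0, 0, 0, -0.08, 0.0025, 0, 0, 0, 0, 0, -0.08]}}

```text
clock: 14.72
eef_pos: [0.4368, -0.3005, 0.2206]
tool_rot: [0.584, -0.406, -0.448, -0.542]
ft_force: [-12.5, 3.2, 21.2]
grip_width: 0.0465
```

Run:
```python
from h import *
im=bot.camera("wrist");cv2.imwrite("pics/w11.png",cv2.resize(im[180:320,220:420,::-1],None,fx=4,fy=4))
delta(CB+NB*.16,RB)
```

```text
pos [ 0.4368 -0.3005  0.2206] F [-11.64   2.81  21.49] w 0.046 t 14.77
shift(tool now) [ 0.0051  0.0001 -0.0002] rotvec [-0.0015 -0.0117  0.0128] shift(in target frame) [ 0.0051  0.0001 -0.0003]
```

View pics/w11.png

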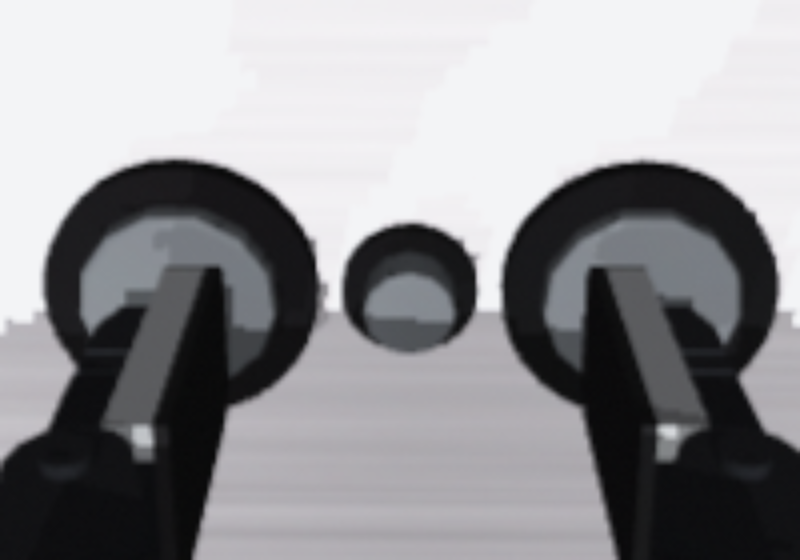

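Emit:
{"name": "arm_command", "arguments": {"moves": [0.0025, 0, 0, 0, -0.001, 0.001, -0.08, 0.0025, 0, 0, 0, -0.001, 0.001, -0.08, 0.0025, 0, 0, 0, -0.001, 0.001, -0.08, 0.0025, 0, 0, 0, -0.001, 0.001, -0.08, 0.0025, 0, 0, 0, -0.001, 0.001, -0.08, 0.0025, 0, 0, 0, -0.001, 0.001, -0.08, 0.0025, 0, 0, 0, -0.001, 0.001, -0.08, 0.0025, 0, 0, 0, -0.001, 0.001, -0.08, 0.0025, 0, 0, 0, -0.001, 0.001, -0.08, 0.0025, 0, 0, 0, -0.001, 0.001, -0.08, 0.0025, 0, 0, 0, -0.001, 0.001, -0.08, 0.0025, 0, 0, 0, -0.001, 0.001, -0.08, 0.0025, 0, 0, 0, -0.001, 0.001, -0.08, 0.0025, 0, 0, 0, -0.001, 0.001, -0.08, 0.0025, 0, 0, 0, -0.001, 0.001, -0.08, 0.0025, 0, 0, 0, -0.001, 0.001, -0.08, 0.0025, 0, 0, 0, -0.001, 0.001, -0.08, 0.0025, 0, 0, 0, -0.001, 0.001, -0.08]}}

```text
clock: 16.27
eef_pos: [0.4369, -0.3007, 0.2206]
tool_rot: [0.583, -0.406, -0.449, -0.542]
ft_force: [-10.5, 1.1, 20.5]
grip_width: 0.046
```

Run:
```python
from h import *
im=bot.camera("wrist");cv2.imwrite("pics/w12.png",cv2.resize(im[180:320,220:420,::-1],None,fx=4,fy=4))
delta(CB+NB*.16,RB)
```

```text
pos [ 0.437  -0.3007  0.2206] F [-10.35   2.26  20.06] w 0.0461 t 16.32
shift(tool now) [0.0051 0.0003 0.0001] rotvec [-0.0017 -0.01    0.0116] shift(in target frame) [0.0051 0.0002 0.    ]
```

View pics/w12.png

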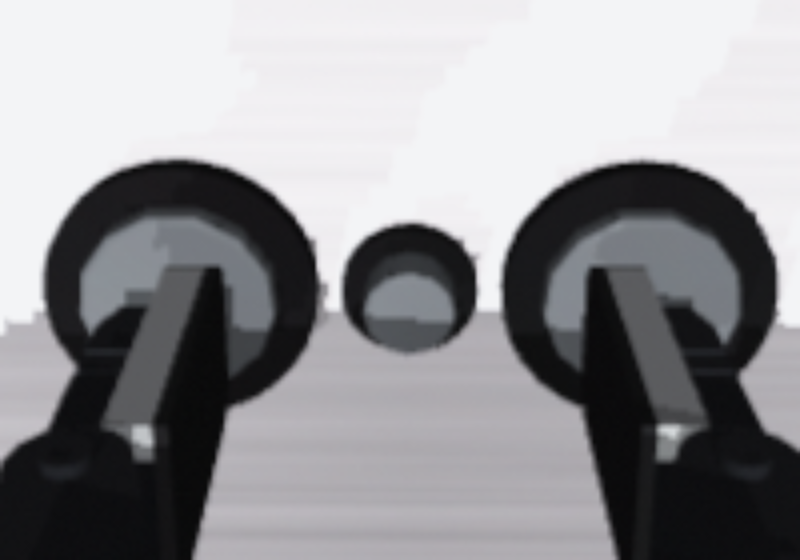

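Emit:
{"name": "arm_command", "arguments": {"moves": [0.0025, 0, 0, 0, 0, 0, -0.08, 0.0025, 0, 0, 0, 0, 0, -0.08, 0.0025, 0, 0, 0, 0, 0, -0.08, 0.0025, 0, 0, 0, 0, 0, -0.08, -0.006, 0, 0, 0, 0, 0, -0.08, -0.008, 0, 0, 0, 0, 0, -0.08, -0.012, 0, 0, 0, 0, 0, -0.08, -0.02, 0, 0, 0, 0, 0, -0.08, -0.025, 0, 0, 0, 0, 0, -0.08, -0.025, 0, 0, 0, 0, 0, -0.08, -0.02, 0, 0, 0, 0, 0, -0.08, 0, 0, 0, 0, 0, 0, -0.08, 0, 0, 0, 0, 0, 0, -0.08]}}

```text
clock: 17.4
eef_pos: [0.4022, -0.3007, 0.3375]
tool_rot: [0.583, -0.406, -0.448, -0.542]
ft_force: [0.3, 0.5, -0.9]
grip_width: 0.046
```

Run:
```python
from h import *
delta(CB+NB*.25,RB)
im=bot.camera("wrist");cv2.imwrite("pics/w13.png",im[:,:,::-1])
im=bot.camera("top");cv2.imwrite("pics/t3.png",im[:,:,::-1]);cv2.imwrite("pics/t3z.png",cv2.resize(im[95:225,270:400,::-1],None,fx=4.5,fy=4.5,interpolation=cv2.INTER_CUBIC))
```

```text
pos [ 0.4022 -0.3007  0.3375] F [ 0.34  0.55 -0.88] w 0.046 t 17.4
shift(tool now) [ 0.037  -0.0027 -0.0027] rotvec [-0.0023 -0.0101  0.0122] shift(in target frame) [ 0.0369 -0.0032 -0.0031]
```

View pics/w13.png

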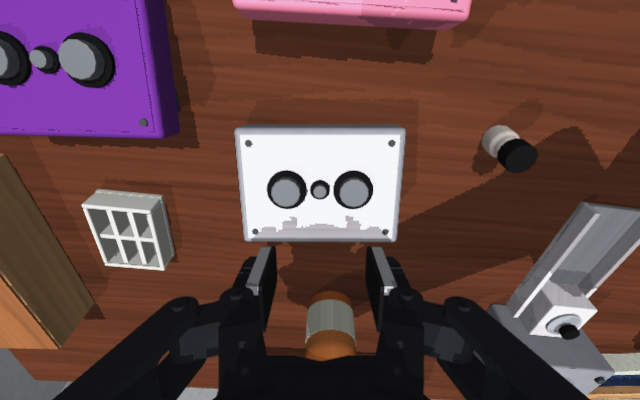

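View pics/t3z.png

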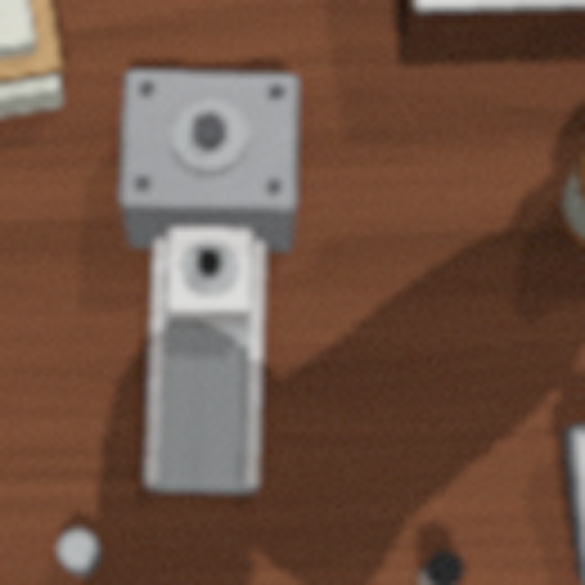

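Run:
```python
from h import *
C=cam("top");z=np.array([[209,263],[209,229],[209,206],[209,314],[202,490]]);px=(z+.5)/4.5-.5+[270,95]
P=ray(C,px,[.065,.048,.09,.048,.006]);print(P.round(4))
a=cv2.imread("pics/top0.png").astype(int);b=cv2.imread("pics/t3.png").astype(int)
```

```text
[[0.6513 0.0232 0.065 ]
 [0.6825 0.0229 0.048 ]
 [0.6834 0.022  0.09  ]
 [0.6199 0.0243 0.048 ]
 [0.5037 0.0326 0.006 ]]
```

View pics/t3.png

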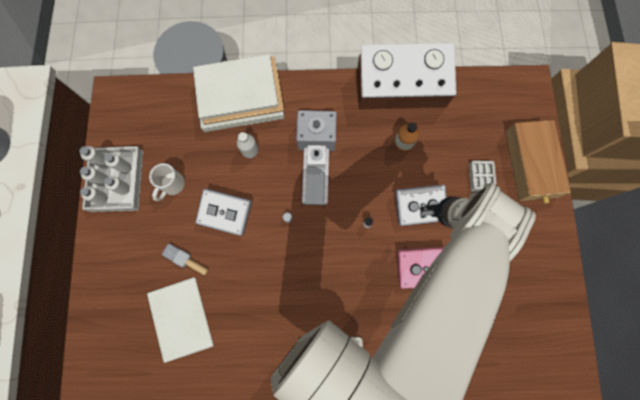

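Run:
```python
from h import *
print(bot.get_obs()['ft_force'],bot.job_done())
```

```text
the job is handed in; nothing more can be done
[-0.13965843  0.14855875 -0.51687682] None
```

I finished both parts of the job and handed it in at about 17.5 s of the 54 s; no verdict is reported.

**Carriage:** I pushed it along the track with the closed fingertips, without gripping it. It stopped against the end block, where the push force rose to 19 N against about 5–7 N while sliding. In the last top view its front edge is at x = 0.6825 m and the stop face at 0.683 m, so it is home to about 1 mm, and it looks flat on the track.

**Buttons:** I pressed both round caps together with the open fingertips square to the panel. They were held down for about 2.9 s, from 13.7 to 16.6 s, at 20–40 N total. The wrist pictures showed both caps fully down and the small key still up, and then both caps up again after I withdrew.

**Last checks:** The arm touches nothing, with under 1 N on the wrist. The last top view shows the bystanders I could see and the square box where they were; the arm hides the purple box and part of the pink one.

**What went wrong on the way:**
- Joint 6 reached its range end (3.141) on the first approach, so I turned the tool half a turn the other way.
- The first wrist picture, taken while the arm was still settling, disagreed with the top view by 8–10 mm. Repeats taken with the arm at rest agreed to about 2 mm on the carriage knob and, from closer up, within 1 mm on the caps.

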